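Tighten the mixer gear head's retaining ring with the pin spanner

TASK

Take the large orange-handled pin spanner out of its block, set both of its pins into the two holes of the ring on the yellow mixer gear head before the ring is turned, then turn the ring clockwise (seen from above) with it until the ring's red mark lines up with the white mark on the housing. Let go and leave the spanner standing upright with its pins fully in the ring. Leave the small blue-handled spanner where it is.

Things in the scene. Friction and masses are not known exactly. Their poses are not given: they have to be found in the camera images.
- spanner: Large pin spanner, 0.28 to 0.46 kg, standing pins down in a wooden block 30 high, bridge resting on it. Origin: midway between the pin tips; z up, x from pin to pin (half a turn is the same). Pins 10 dia, 24 long, at x = +-45. Steel bridge 114 (x) x 26 x 14, z = 24 to 38; orange upright grip 40 (x) x 18 (y), z = 38 to 98: grip across the 18.
- spanner_small: Bystander: smaller spanner of the same form and heights, blue grip, pins at x = +-26 (too close together for the ring), in its own wooden block beside the other; which stands where changes. Origin midway between the pin tips.
- ring_face (a point): Centre of the aluminium ring's flat top (150 dia, 90 above the bench, 6 proud of the fixed yellow housing of 188 dia). z up; turns with the ring; x from hole to hole. Holes 22 dia, 31 deep, at x = +-45, y = 0: pins have 6 play all round, so the ring follows after up to 8 degrees. The bridge can rest on the face. A 66 high shaft stub juts from the housing to 160 from the axis.
- ring (a joint): Ring angle, rad: 0 = red mark (on the ring's rim, 60 degrees counterclockwise of +x of ring_face) at the white mark on the housing's rim; positive counterclockwise from above. Starts at 0.6 to 1.1; turn clockwise to 0 (it can overrun to -0.5). Steady friction about 0.35 N m; stays where left.
Things that resemble listed ones, but are neither listed nor needed, are in the scene too. What is shaped like the spanner but purple or turquoise is not meant.

How it is judged (in metres and radians):
On the way, in this order (a step that is already met when the one before it is completed fails the run):
1. both pins of the large spanner are in the ring's holes while the ring has not yet been turned (joint still above 0.45 rad) (z of spanner in the frame of ring_face below -0.012 m and horizontal distance between spanner and ring_face below 0.012 m and angle between the x axis of spanner and the x axis of ring_face, either way round below 0.25 rad and value of joint ring above 0.45 rad), for 0.2 s.
2. the ring is turned to within 10 degrees of the mark with the pins in its holes and the spanner held in the gripper (value of joint ring between -0.175 and 0.175 rad and contact force between the fingers and spanner above 1 N and z of spanner in the frame of ring_face below -0.012 m and horizontal distance between spanner and ring_face below 0.012 m), for 0.2 s.
At the end, for the whole second after the job is handed in: Red mark within 10 degrees of the white mark; large spanner released, at rest in the ring, upright within 7 degrees, pins at least 18 mm deep, within 12 mm of the ring's centre and 14 degrees of the line of holes; small spanner within 20 mm of its start (value of joint ring between -0.175 and 0.175 rad and z of spanner in the frame of ring_face below -0.018 m and horizontal distance between spanner and ring_face below 0.012 m and angle between the x axis of spanner and the x axis of ring_face, either way round below 0.25 rad and angle between spanner's own z axis and vertical below 0.12 rad and linear speed of spanner below 0.02 m/s and distance of spanner_small from where it was at the start of the episode below 0.02 m); the robot touches nothing.
It fails at once if the small spanner is moved more than 20 mm (distance of spanner_small from where it was at the start of the episode above 0.02 m).
It fails at once if the ring is turned (faster than 0.15 rad/s) while the spanner's pins are not in its holes ((velocity of joint ring above 0.15 rad/s or velocity of joint ring below -0.15 rad/s) and z of spanner in the frame of ring_face above 0.003 m).
It also fails if it takes over 45 s, if anything falls off the work surface, if the arm or the gripper's body presses on something with over 40 N, if the wrist force passes 120 N, or if a joint passes its speed limit or range.

ROBOT

A 6-joint arm with a two-finger parallel gripper is mounted at the origin on the work surface. World frame = base frame: x ahead of the robot, y to its left, z up, the work surface at z = 0. Lengths are in mm, angles in rad, forces in N, time in s.
With the tool pointing down it reaches from about 350 to 775 mm from the base axis. Payload 7.3 kg.
Tool frame: the origin (TCP) lies midway between the tips of the shut fingers; the grasp point (between the pads) lies 19 mm behind it; x points along the fingers, z is the direction in which the jaws open and shut, and the axes are right-handed (so a half turn about x gives the same grasp; the last joint's range is limited). The gripper opens to 92 mm and grips with 3 to 60 N. Pads are 19 mm wide; open, the fingers measure 130 mm over their backs; the gripper's body (75 mm by 190 mm) begins 47 mm behind the grasp point.
Start: joints at [-1.266, 0.342, 1.524, -0, 1.275, -0.146], TCP at [228.759, -472.561, 226.741] pointing down, gripper open.
Joint ranges: [-2.53, 2.53], [-0.77, 2.02], [0.04, 2.7], [-1, 4.14], [0.28, 2.66], [-3.11, 3.11]. Speed limits (rad/s): [2.57, 2.57, 3.14, 3.14, 3.14, 3.14].

INTERFACE

Orientations are given as [roll, pitch, yaw] about the fixed x, y, z axes, in that order (R = Rz(yaw) Ry(pitch) Rx(roll)).
In Python, from plant import monitor, optics, close_job gives the robot as it stands.
- The arm moves only by the tool send_rows, never from a script. Its argument "commands" is a list that holds one entry, the list of rows, each a list of 5 numbers: the shift along the tool's x, y, z in m, then the turn about the tool's x in degrees, then the finger opening in m, from 0 to 0.0918. A call has 1 to 10 rows; each row shifts and turns the pose as measured when the row begins, along the tool's axes as they then stand; what a row does not reach is not made up. A row lasts 1/12 s, in which the tool goes at most 41.7 mm and 7.16 degrees, less where a joint would pass 70% of its speed; a pose out of reach is approached as far as the arm can. A call with a gripper value outside its range is refused whole. The fingers move at their own pace and stop on an object; the grip force is fixed at half the most. Time passes only in rows, so rows that do not move let the fingers close. It gives the time, the measured TCP pose, the force and the opening at its end, in the units of the state.
- monitor.get_obs(): the state, without advancing time (a new reading comes with each control period).
- optics.capture(name): name is "side" or "top" or "wrist"; returns a dict with "color" (384x512x3 uint8, blue, green, red), "camera_matrix" (3x3 intrinsics, pixels), "k1" (the pictures are not rectified: a ray, as slopes to the right and down, at radius r is drawn at 1 + k1 r^2 times it, then the intrinsics apply), "camera_from_world" (4x4, takes a point from world to camera coordinates); the wrist camera has in their place "T_tool_cam" (4x4, takes a point from camera to tool coordinates, whose origin is the TCP and whose axes are the tool frame's). Camera axes: x right, y down, z forward; pixel columns grow to the right and rows downward; lengths in mm; the calibration is good to about 2 mm. A picture is of the moment at which its call begins: read the wrist's pose just before it. There is no depth.
- close_job(): hands the job in, once; it reports no verdict.
The state is a dict: "time": time; "joint_positions": joint angles; "dq": joint speeds; "tau": joint torques, N m; "tool_pos": TCP position; "tcp_rot": TCP orientation; "contact_force": force on the tool from outside, world axes, zero at the start; "moment": the same for the moment, N m; "grip_width": finger opening in mm.
Only numpy, scipy, OpenCV 4.12 (cv2) and the standard library are available. Lean on these libraries where they do the work, as an engineer would, in place of code of your own. Each camera call takes 0.05 s, during which the arm holds its last target.

## Working session

There is one attempt and no reset: what is moved stays moved. The work goes in short steps, Python scripts to look and compute and a tool call to move; the robot and the scene stay as the last step left them, time stands still between calls to the robot, and variables do not carry over. Pictures are saved under pics/ and viewed, and the job is handed in when it is done.

Besides the shell and the picture viewer there is one more tool, called after ">>>" as a command line: name --argument value ..., lists and objects as JSON in quotes. send_rows: Moves the arm, as the interface text tells. Its arguments: {"type":"object","properties":{"commands":{"type":"array","items":{"type":"array","items":{"type":"array","items":{"type":"number"}}}}},"required":["commands"]}

```bash
ls; mkdir -p pics; python3 - <<'E'
from plant import monitor, optics
import cv2
print(monitor.get_obs())
for n in ["side","top","wrist"]:
    d=optics.capture(n); cv2.imwrite(f"pics/{n}0.png",d["color"])
    print(n,{k:v for k,v in d.items() if k!="color"})
E
```

```text
pics
{'time': 0.0, 'joint_positions': array([-1.26597545e+00,  3.42710747e-01,  1.52505945e+00, -2.92561819e-05,
        1.27537313e+00, -1.45972125e-01]), 'dq': array([-1.30192715e-03,  2.48120417e-04, -9.15286188e-04, -9.57645341e-05,
        9.24952863e-04, -1.34002014e-04]), 'tau': array([-7.73945703e-04, -4.31248283e+01, -2.44222176e+01,  7.17244414e-02,
        5.59718348e-02, -1.39545264e-04]), 'tool_pos': array([ 228.62918476, -472.13566471,  226.03636264]), 'tcp_rot': array([3.01365937, 1.56924539, 1.89366458]), 'contact_force': array([ 0.26215217, -0.4243895 ,  0.19742485]), 'moment': array([ 0.02972324, -0.02445382, -0.00929586]), 'grip_width': 91.64644958993333}
side {'camera_matrix': array([[450.42670964,   0.        , 259.12449402],
       [  0.        , 450.42670964, 194.4436013 ],
       [  0.        ,   0.        ,   1.        ]]), 'k1': -0.17906660792643667, 'camera_from_world': array([[ 9.98584732e-01, -5.05747231e-02, -1.64538718e-02,
        -4.50527888e+02],
       [-4.20905205e-02, -5.62405824e-01, -8.25789366e-01,
         6.61342720e+01],
       [ 3.25103152e
[... 583 characters left out ...]
8e-02, -9.96898010e-01,
         8.45353959e+02],
       [ 0.00000000e+00,  0.00000000e+00,  0.00000000e+00,
         1.00000000e+00]])}
wrist {'camera_matrix': array([[323.46064818,   0.        , 254.71559761],
       [  0.        , 323.46064818, 189.77477134],
       [  0.        ,   0.        ,   1.        ]]), 'k1': -0.017936623259328162, 'T_tool_cam': array([[ 4.85280873e-04, -2.47594675e-01,  9.68863582e-01,
        -1.57947828e+02],
       [-1.38666122e-03, -9.68862932e-01, -2.47593814e-01,
         6.60554911e+01],
       [ 9.99998921e-01, -1.22333302e-03, -8.13500584e-04,
        -8.05443301e-01],
       [ 0.00000000e+00,  0.00000000e+00,  0.00000000e+00,
         1.00000000e+00]])}
```

View pics/side0.png

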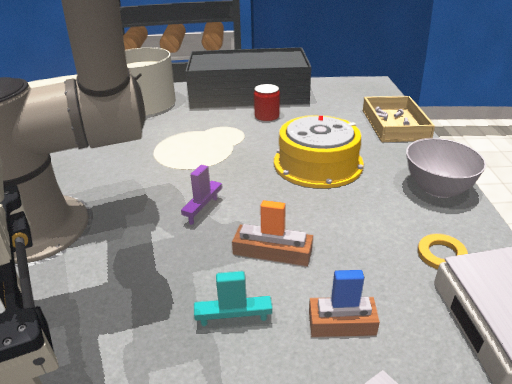

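View pics/top0.png

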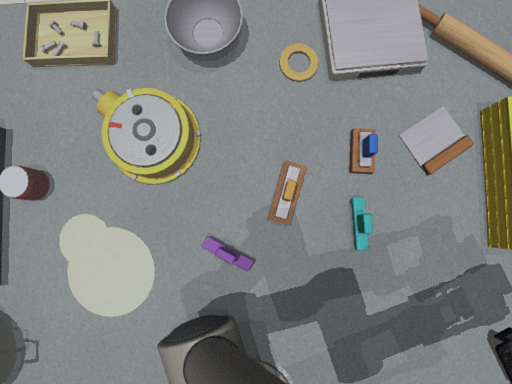

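View pics/wrist0.png

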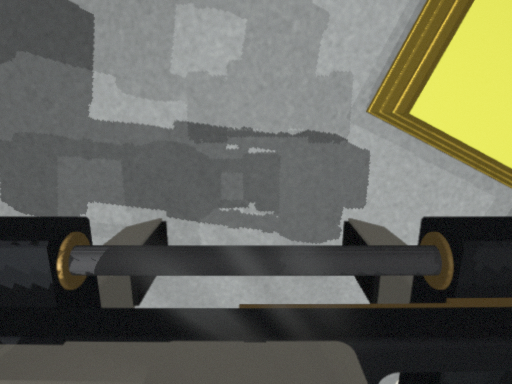

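Candidates: orange grip in a brown block (top ~(289,190), side ~(273,218)), blue grip in a block (top ~(370,146)), turquoise (362,223) and purple (227,253) lying loose. Only the orange one in its block fits. I'll confirm this in an enlarged crop, along with the ring.

```bash
cat > h.py <<'E'
import numpy as np, cv2
from scipy.spatial.transform import Rotation as Rot
def undist(d,px):
    K=d["camera_matrix"]; s=((px[0]-K[0,2])/K[0,0],(px[1]-K[1,2])/K[1,1]); s=np.array(s)
    u=s.copy()
    for _ in range(20): u=s/(1+d["k1"]*(u@u))
    return np.array([u[0],u[1],1.])
def cfw(d,obs=None):
    if "camera_from_world" in d: return d["camera_from_world"]
    T=np.eye(4); T[:3,:3]=Rot.from_euler('xyz',obs["tcp_rot"]).as_matrix(); T[:3,3]=obs["tool_pos"]
    return np.linalg.inv(T@d["T_tool_cam"])
def plane(d,px,z,obs=None):
    M=np.linalg.inv(cfw(d,obs)); r=M[:3,:3]@undist(d,px); o=M[:3,3]
    return o+r*(z-o[2])/r[2]
def proj(d,p,obs=None):
    M=cfw(d,obs); p=np.atleast_2d(np.asarray(p,float)); c=p@M[:3,:3].T+M[:3,3]
    u=c[:,:2]/c[:,2:]; u=u*(1+d["k1"]*(u**2).sum(1,keepdims=True)); K=d["camera_matrix"]
    return u*[K[0,0],K[1,1]]+[K[0,2],K[1,2]]
def rpt(o):
    R=Rot.from_euler('xyz',o["tcp_rot"]).as_matrix()
    return dict(t=round(float(o["time"]),2),p=o["tool_pos"].round(1),x=R[:,0].round(3),y=R[:,1].round(3),z=R[:,2].round(3),yawz=np.degrees(np.arctan2(R[1,2],R[0,2])).round(1),F=o["contact_force"].round(1),g=round(float(o["grip_width"]),1))
E
python3 - <<'E'
import cv2,numpy as np
t=cv2.imread("pics/top0.png");s=cv2.imread("pics/side0.png")
def c(i,x,y,w,h,f): return cv2.resize(i[y:y+h,x:x+w],None,fx=f,fy=f,interpolation=cv2.INTER_CUBIC)
cv2.imwrite("pics/c1.png",c(t,80,75,130,120,5))
cv2.imwrite("pics/c2.png",np.hstack([c(t,255,145,80,90,5),c(s,225,190,100,112,4)[:450]]))
E
```

```text
Traceback (most recent call last):
ValueError: all the input array dimensions except for the concatenation axis must match exactly, but along dimension 0, the array at index 0 has size 450 and the array at index 1 has size 448
```

View pics/c1.png

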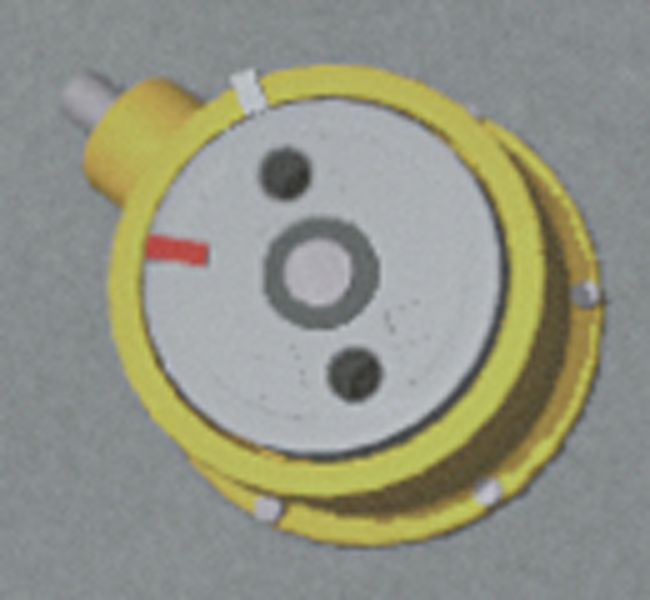

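The crop shows ring holes at crop (286,174) and (355,375), the red mark at (177,250) and the white mark at (248,92).

```bash

python3 - <<'E'
import cv2,numpy as np
t=cv2.imread("pics/top0.png");s=cv2.imread("pics/side0.png")
def c(i,x,y,w,h,f): return cv2.resize(i[y:y+h,x:x+w],None,fx=f,fy=f,interpolation=cv2.INTER_CUBIC)
cv2.imwrite("pics/c2.png",np.hstack([c(t,255,150,60,80,6),c(s,225,190,100,120,4)]))
from plant import monitor,optics
from h import *
d=optics.capture("top")
f=lambda u,v:(80+(u+.5)/5-.5,75+(v+.5)/5-.5)
P={n:plane(d,f(*uv),90 if n!='w' else 84) for n,uv in dict(h1=(286,174),h2=(355,375),r=(177,250),r2=(150,246),w=(248,92)).items()}
c0=(P['h1']+P['h2'])/2
for n,p in P.items(): print(n,p.round(1),np.degrees(np.arctan2(*(p-c0)[1::-1])).round(1),np.linalg.norm((p-c0)[:2]).round(1))
print(c0)
E
```

```text
h1 [642.6 214.3  90. ] 19.5 45.1
h2 [557.6 184.2  90. ] -160.5 45.1
r [611.4 259.4  90. ] 79.4 61.2
r2 [613.4 270.8  90. ] 79.5 72.8
w [680.1 233.2  84. ] 23.0 86.9
[600.10478486 199.2505002   90.        ]
```

View pics/c2.png

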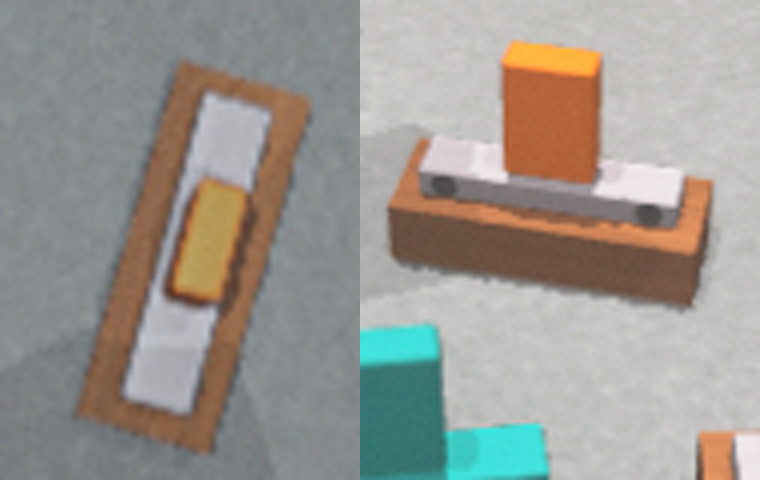

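```bash

python3 - <<'E'
import numpy as np
from plant import monitor,optics
from h import *
d=optics.capture("top"); s=optics.capture("side")
f=lambda u,v:(255+(u+.5)/6-.5,150+(v+.5)/6-.5)
B=np.array([plane(d,f(*q),44) for q in [(207,93),(271,113),(194,415),(123,399)]])
G=np.array([plane(d,f(*q),104) for q in [(203,180),(248,187),(217,303),(174,292)]])
for Q in (B,G):
    ax=(Q[0]+Q[1]-Q[2]-Q[3])/2; print(Q.mean(0).round(1),np.degrees(np.arctan2(ax[1],ax[0])).round(1),np.linalg.norm(ax).round(1), np.linalg.norm((Q[1]+Q[2]-Q[0]-Q[3])/2).round(1))
# side: grip top corners
g=lambda u,v:(225+(u-360+.5)/4-.5,190+(v+.5)/4-.5)
S=np.array([plane(s,g(*q),104) for q in [(512,43),(602,53),(597,76),(503,64)]]);print(S.mean(0))
S=np.array([plane(s,g(*q),44) for q in [(430,136),(686,170),(681,204),(421,173)]]);print(S.mean(0))
S=np.array([plane(s,((u+.0),v),90) for u,v in [(320.5,128.5)]]);print(S)
print(rpt(monitor.get_obs()))
E
```

```text
[470.3 -97.9  44. ] -15.9 112.7 24.9
[470.3 -97.4 104. ] -15.8 39.2 14.9
[470.67599812 -99.36063222 104.        ]
[470.67950201 -98.32824157  44.        ]
[[601.06982344 203.90185296  90.        ]]
{'t': 0.3, 'p': array([ 228.7, -472.4,  226.5]), 'x': array([-0.,  0., -1.]), 'y': array([0.9  , 0.436, 0.   ]), 'z': array([ 0.436, -0.9  , -0.   ]), 'yawz': np.float64(-64.2), 'F': array([-0.3, -0.5, -0.4]), 'g': 91.9}
```

Confirmed: the large spanner (orange, in the brown block, about 113 mm bridge) is at (470.4, -98) with its axis at -15.9°. The ring centre is at (600, 199) with its hole line at 19.5°, and the ring angle is about 56.5° (0.99 rad). Next I'll move above the spanner.

>>> send_rows --commands '[[[0, 0.034, -0.021, 0, 0.0918], [0, 0.034, -0.021, 0, 0.0918], [0, 0.034, -0.021, 0, 0.0918], [0, 0.034, -0.021, 0, 0.0918], [0, 0.034, -0.021, 0, 0.0918], [0, 0.034, -0.021, 0, 0.0918], [0, 0.034, -0.021, 0, 0.0918], [0, 0.034, -0.021, 0, 0.0918], [0, 0.034, -0.021, 0, 0.0918], [0, 0.034, -0.021, 0, 0.0918]]]'

```text
time: 1.13
tool_pos: [448.2, -129.2, 225.1]
tcp_rot: [-0.227, 1.568, -1.362]
contact_force: [0.6, -0.8, 0.0]
grip_width: 92.0
```

>>> send_rows --commands '[[[0, 0, 0, 7, 0.0918], [0, 0, 0, 7, 0.0918], [0, 0, 0, 7, 0.0918], [0, 0, 0, 7, 0.0918], [0, 0, 0, 7, 0.0918], [0, 0, 0, 6, 0.0918], [0, 0, 0, 0, 0.0918]]]'

```text
time: 1.72
tool_pos: [452.4, -118.3, 225.0]
tcp_rot: [1.559, 1.569, -0.306]
contact_force: [-0.3, -0.6, 0.8]
grip_width: 91.9
```

```bash
cat > go.py <<'E'
import sys
from plant import monitor
from h import *
o=monitor.get_obs(); print(rpt(o)); R=Rot.from_euler('xyz',o["tcp_rot"]).as_matrix()
if len(sys.argv)>1:
    t=np.array([float(v) for v in sys.argv[1:4]]); print("tool delta",(R.T@(t-o["tool_pos"])).round(1))
    if len(sys.argv)>4: print("turn",round(-((float(sys.argv[4])-rpt(o)["yawz"]+180)%360-180),1))
E
python3 go.py 470.4 -98 56 -105.9
```

```text
{'t': 1.72, 'p': array([ 452.4, -118.3,  225. ]), 'x': array([ 0.002, -0.001, -1.   ]), 'y': array([ 0.957, -0.291,  0.002]), 'z': array([-0.291, -0.957,  0.   ]), 'yawz': np.float64(-106.9), 'F': array([-0.3, -0.6,  0.8]), 'g': 91.9}
tool delta [169.   11.  -24.6]
turn -1.0
```

>>> send_rows --commands '[[[0, 0.011, -0.0245, -1, 0.0918], [0, 0, 0, 0, 0.0918], [0, 0, 0, 0, 0.0918]]]'

```text
time: 1.97
tool_pos: [470.4, -97.9, 225.0]
tcp_rot: [1.344, 1.569, -0.495]
contact_force: [0.7, -0.5, -0.4]
grip_width: 91.8
```

```bash
python3 go.py 470.4 -98 56 -105.9; python3 - <<'E'
from plant import monitor,optics
from h import *
o=monitor.get_obs(); d=optics.capture("wrist"); im=d["color"].copy()
c=np.array([470.4,-98]);a=np.radians(-15.9);e=np.array([np.cos(a),np.sin(a)]);n=np.array([-e[1],e[0]])
for L,W,z in ((57,13,44),(20,9,104)):
    q=np.array([[*(c+i*L*e+j*W*n),z] for i,j in((1,1),(1,-1),(-1,-1),(-1,1))])
    cv2.polylines(im,[proj(d,q,o).round().astype(int)],True,(0,255,0),1)
cv2.imwrite("pics/w1.png",im)
E
```

```text
{'t': 1.97, 'p': array([470.4, -97.9, 225. ]), 'x': array([ 0.002, -0.001, -1.   ]), 'y': array([ 0.964, -0.266,  0.002]), 'z': array([-0.266, -0.964,  0.   ]), 'yawz': np.float64(-105.4), 'F': array([ 0.7, -0.5, -0.4]), 'g': 91.8}
tool delta [169.   -0.3   0. ]
turn 0.5
```

View pics/w1.png

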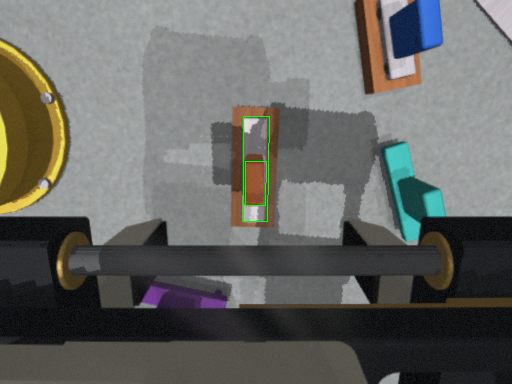

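The wrist view shows the predicted outline (green) sitting on the orange spanner at (255,168). I'll check clearance to the turquoise one, then descend.

```bash
python3 - <<'E'
from plant import optics
from h import *
d=optics.capture("top")
R=np.array([[0.964,-0.266],[-.266,-.964]])
for px,z in [((355,249),24),((366,248),24),((353,198),24),((360,233),98),((357,214),98),((350,172),30),((350,130),30),((204,243),24),((254,262),24)]:
    p=plane(d,px,z); print(px,p.round(0),"tool yz",(R@(p[:2]-[470.4,-98])).round(0))
E
```

```text
(355, 249) [ 345. -244.   24.] tool yz [-82. 174.]
(366, 248) [ 346. -268.   24.] tool yz [-74. 197.]
(353, 198) [ 456. -243.   24.] tool yz [ 25. 144.]
(360, 233) [ 382. -237.   98.] tool yz [-48. 158.]
(357, 214) [ 420. -232.   98.] tool yz [-13. 143.]
(350, 172) [ 513. -237.   30.] tool yz [ 78. 122.]
(350, 130) [ 607. -240.   30.] tool yz [170. 101.]
(204, 243) [363.  85.  24.] tool yz [-152. -147.]
(254, 262) [321. -23.  24.] tool yz [-164.  -32.]
```

>>> send_rows --commands '[[[0.03, 0, 0, 0.5, 0.0918], [0.03, 0, 0, 0, 0.0918], [0.03, 0, 0, 0, 0.0918], [0.03, 0, 0, 0, 0.0918], [0.02, 0, 0, 0, 0.0918], [0.01, 0, 0, 0, 0.0918], [0.005, 0, 0, 0, 0.0918], [0, 0, 0, 0, 0.0918]]]'

```text
time: 2.73
tool_pos: [470.3, -102.9, 66.4]
tcp_rot: [1.359, 1.562, -0.487]
contact_force: [-0.7, 0.7, 0.3]
grip_width: 91.7
```

```bash
python3 go.py 470.4 -98 56 -105.9
```

```text
{'t': 2.73, 'p': array([ 470.3, -102.9,   66.4]), 'x': array([ 0.008, -0.004, -1.   ]), 'y': array([ 0.962, -0.272,  0.009]), 'z': array([-0.272, -0.962,  0.002]), 'yawz': np.float64(-105.8), 'F': array([-0.7,  0.7,  0.3]), 'g': 91.7}
tool delta [10.4 -1.3 -4.7]
turn 0.1
```

>>> send_rows --commands '[[[0.01, -0.001, -0.0047, 0, 0.0918], [0, 0, 0, 0, 0.0918], [0, 0, 0, 0, 0.0918]]]'

```text
time: 2.98
tool_pos: [471.6, -99.4, 58.1]
tcp_rot: [1.363, 1.559, -0.482]
contact_force: [-0.5, -0.7, -0.5]
grip_width: 91.7
```

```bash
python3 go.py 470.4 -98 56 -105.9
```

```text
{'t': 2.98, 'p': array([471.6, -99.4,  58.1]), 'x': array([ 0.011, -0.006, -1.   ]), 'y': array([ 0.962, -0.271,  0.012]), 'z': array([-0.271, -0.962,  0.002]), 'yawz': np.float64(-105.7), 'F': array([-0.5, -0.7, -0.5]), 'g': 91.7}
tool delta [ 2.1 -1.5 -1.1]
turn 0.2
```

>>> send_rows --commands '[[[0.001, -0.001, -0.001, 0, 0.0918], [0, 0, 0, 0, 0.0], [0, 0, 0, 0, 0.0], [0, 0, 0, 0, 0.0], [0, 0, 0, 0, 0.0], [0, 0, 0, 0, 0.0], [0, 0, 0, 0, 0.0], [0, 0, 0, 0, 0.0], [0, 0, 0, 0, 0.0]]]'

```text
time: 3.73
tool_pos: [473.1, -99.6, 61.1]
tcp_rot: [1.4, 1.551, -0.445]
contact_force: [-0.7, 0.3, 0.7]
grip_width: 42.6
```

```bash
python3 go.py 470.4 -98 56 -105.9
```

```text
{'t': 3.73, 'p': array([473.1, -99.6,  61.1]), 'x': array([ 0.018, -0.008, -1.   ]), 'y': array([ 0.962, -0.271,  0.019]), 'z': array([-0.271, -0.963,  0.003]), 'yawz': np.float64(-105.7), 'F': array([-0.7,  0.3,  0.7]), 'g': 42.6}
tool delta [ 5.  -3.1 -0.8]
turn 0.2
```

>>> send_rows --commands '[[[0.005, -0.003, -0.0008, 0, 0.0], [0.0005, -0.0003, 0, 0, 0.0], [0.0005, -0.0003, 0, 0, 0.0], [0.0005, -0.0003, 0, 0, 0.0], [0.0005, -0.0003, 0, 0, 0.0], [0.0005, -0.0003, 0, 0, 0.0]]]'

```text
time: 4.23
tool_pos: [469.3, -97.4, 53.8]
tcp_rot: [1.432, 1.55, -0.414]
contact_force: [-0.7, 0.6, 6.1]
grip_width: 18.0
```

```bash
python3 go.py 470.4 -98 56 -105.9
```

```text
{'t': 4.23, 'p': array([469.3, -97.4,  53.8]), 'x': array([ 0.019, -0.008, -1.   ]), 'y': array([ 0.962, -0.271,  0.021]), 'z': array([-0.272, -0.962,  0.003]), 'yawz': np.float64(-105.8), 'F': array([-0.7,  0.6,  6.1]), 'g': 18.0}
tool delta [-2.1  1.3  0.3]
turn 0.1
```

Gripped at 18.0 mm, which is the right width. Now I lift.

>>> send_rows --commands '[[[-0.01, 0, 0, 0, 0.0], [-0.02, 0, 0, 0, 0.0], [-0.03, 0, 0, 0, 0.0], [-0.035, 0, 0, 0, 0.0], [-0.035, 0, 0, 0, 0.0], [-0.02, 0, 0, 0, 0.0]]]'

```text
time: 4.73
tool_pos: [461.2, -94.3, 201.7]
tcp_rot: [0.184, 1.57, -1.662]
contact_force: [1.0, -0.4, -3.5]
grip_width: 17.8
```

```bash
python3 go.py 600 199 200 -70.5;python3 - <<'E'
from plant import monitor,optics
from h import *
im=np.hstack([optics.capture(n)["color"] for n in("side","wrist")])
cv2.imwrite("pics/l1.png",cv2.resize(im,(800,300)))
E
```

```text
{'t': 4.73, 'p': array([461.2, -94.3, 201.7]), 'x': array([-0.   , -0.001, -1.   ]), 'y': array([ 0.962, -0.272,  0.   ]), 'z': array([-0.272, -0.962,  0.001]), 'yawz': np.float64(-105.8), 'F': array([ 1. , -0.4, -3.5]), 'g': 17.8}
tool delta [   1.4   53.8 -320. ]
turn -35.3
```

View pics/l1.png

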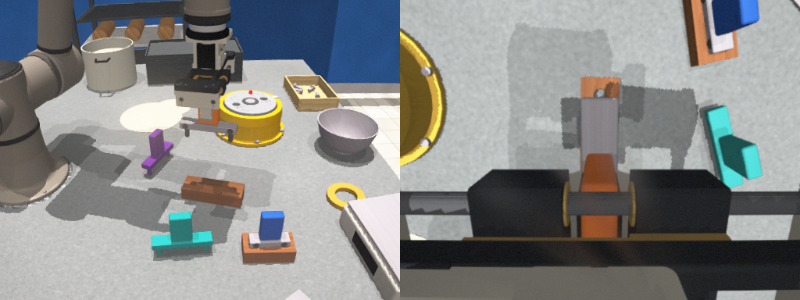

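Lifted and held: the side view shows the bridge level and the block empty. Next I carry it to the ring.

>>> send_rows --commands '[[[0, 0.003, -0.015, 0, 0.0], [0, 0.005, -0.03, 0, 0.0], [0, 0.006, -0.035, 0, 0.0], [0, 0.006, -0.035, 0, 0.0], [0, 0.006, -0.035, 0, 0.0], [0, 0.006, -0.035, 0, 0.0], [0, 0.006, -0.035, 0, 0.0], [0, 0.006, -0.035, 0, 0.0], [0, 0.005, -0.03, 0, 0.0], [0, 0.003, -0.015, 0, 0.0]]]'

```text
time: 5.67
tool_pos: [589.4, 188.3, 175.2]
tcp_rot: [-1.126, 1.54, -2.981]
contact_force: [-0.2, 0.2, -3.4]
grip_width: 17.6
```

>>> send_rows --commands '[[[0, 0, 0, -7, 0.0], [0, 0, 0, -7, 0.0], [0, 0, 0, -7, 0.0], [0, 0, 0, -7, 0.0], [0, 0, 0, -6, 0.0], [0, 0, 0, 0, 0.0]]]'

```text
time: 6.17
tool_pos: [582.9, 193.4, 153.2]
tcp_rot: [-1.741, 1.512, -2.978]
contact_force: [-0.3, -0.0, -3.2]
grip_width: 17.7
```

```bash
python3 go.py 600 199 200 -70.5
```

```text
{'t': 6.17, 'p': array([582.9, 193.4, 153.2]), 'x': array([-0.058, -0.01 , -0.998]), 'y': array([ 0.943,  0.328, -0.058]), 'z': array([ 0.328, -0.945, -0.01 ]), 'yawz': np.float64(-70.9), 'F': array([-0.3, -0. , -3.2]), 'g': 17.7}
tool delta [-47.7  15.2  -0.1]
turn -0.4
```

>>> send_rows --commands '[[[-0.025, 0.006, 0, 0, 0.0], [-0.025, 0.006, 0, 0, 0.0]]]'

```text
time: 6.33
tool_pos: [591.8, 196.6, 192.3]
tcp_rot: [-1.724, 1.491, -2.967]
contact_force: [0.9, -0.8, -2.4]
grip_width: 17.9
```

```bash
python3 go.py 600 199 200 -70.5
```

```text
{'t': 6.33, 'p': array([591.8, 196.6, 192.3]), 'x': array([-0.079, -0.014, -0.997]), 'y': array([ 0.944,  0.322, -0.079]), 'z': array([ 0.322, -0.947, -0.012]), 'yawz': np.float64(-71.2), 'F': array([ 0.9, -0.8, -2.4]), 'g': 17.9}
tool delta [-8.3  7.9  0.3]
turn -0.7
```

>>> send_rows --commands '[[[0, 0, 0, 0, 0.0]]]'

```text
time: 6.42
tool_pos: [593.9, 197.0, 194.2]
tcp_rot: [-1.723, 1.495, -2.969]
contact_force: [-0.8, 0.0, -3.0]
grip_width: 18.2
```

```bash
python3 go.py 600 199 200 -70.5
```

```text
{'t': 6.42, 'p': array([593.9, 197. , 194.2]), 'x': array([-0.074, -0.013, -0.997]), 'y': array([ 0.945,  0.319, -0.074]), 'z': array([ 0.319, -0.948, -0.011]), 'yawz': np.float64(-71.4), 'F': array([-0.8,  0. , -3. ]), 'g': 18.2}
tool delta [-6.3  6.   0. ]
turn -0.9
```

```bash
cat > look.py <<'E'
import sys
from plant import monitor,optics
from h import *
n=sys.argv[1]
o=monitor.get_obs(); w=optics.capture("wrist"); s=optics.capture("side"); t=optics.capture("top")
np.savez("last.npz",pos=o["tool_pos"],rot=o["tcp_rot"])
for k,d in(("w",w),("s",s),("t",t)): cv2.imwrite(f"pics/{n}_{k}_raw.png",d["color"])
def ov(d,ob=None,C=(600.1,199.3),th=19.5):
    im=d["color"].copy()
    a=np.linspace(0,2*np.pi,60)
    pts=np.c_[C[0]+75*np.cos(a),C[1]+75*np.sin(a),0*a+90]
    cv2.polylines(im,[proj(d,pts,ob).round().astype(int)],True,(0,255,0),1)
    for sg in(1,-1):
        h=np.array(C)+sg*45*np.array([np.cos(np.radians(th)),np.sin(np.radians(th))])
        cv2.polylines(im,[proj(d,np.c_[h[0]+11*np.cos(a),h[1]+11*np.sin(a),0*a+90],ob).round().astype(int)],True,(0,255,0),1)
    return im
cv2.imwrite(f"pics/{n}_w.png",ov(w,o))
a=ov(s)[60:240,230:410]; b=ov(t)[60:240,60:240]
cv2.imwrite(f"pics/{n}_st.png",cv2.resize(np.hstack([a,b]),(800,400),interpolation=cv2.INTER_CUBIC))
print(rpt(o))
E
python3 look.py a
```

```text
{'t': 6.42, 'p': array([593.9, 197. , 194.2]), 'x': array([-0.074, -0.013, -0.997]), 'y': array([ 0.945,  0.319, -0.074]), 'z': array([ 0.319, -0.948, -0.011]), 'yawz': np.float64(-71.4), 'F': array([-0.8,  0. , -3. ]), 'g': 18.2}
```

View pics/a_w.png

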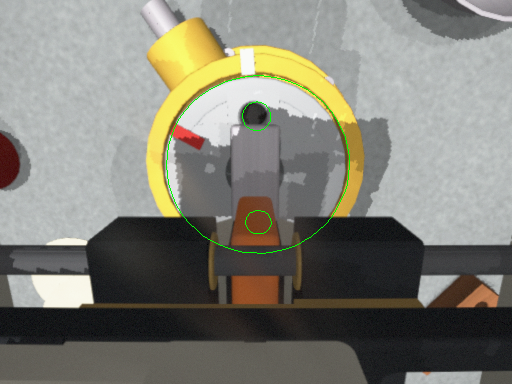

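View pics/a_st.png

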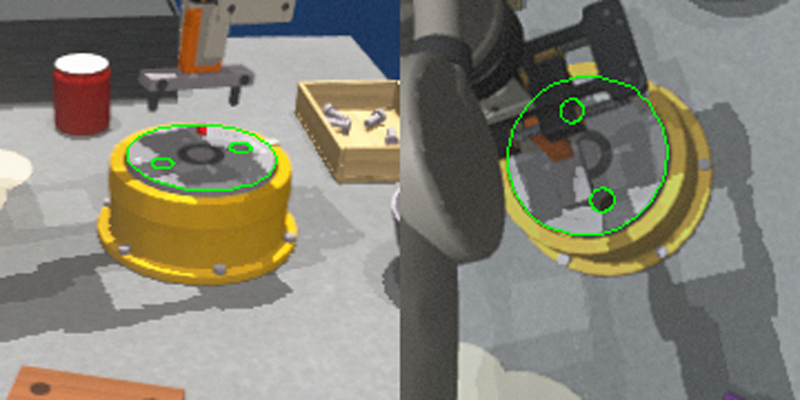

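```bash
cat > sp.py <<'E'
from h import *
def spanner_lines(C,R):
    L=[]
    def box(x,y,z0,z1):
        c=[np.array([i*x,j*y,k]) for i in(-1,1) for j in(-1,1) for k in(z0,z1)]
        for a in range(8):
            for b in range(a+1,8):
                if (abs(c[a]-c[b])>1e-9).sum()==1: L.append((c[a],c[b]))
    box(57,13,24,38); box(20,9,38,98)
    for s in(-1,1):
        for dx in(-5,5): L.append((np.array([s*45+dx,0,0.]),np.array([s*45+dx,0,24.])))
    return [(C+R@a,C+R@b) for a,b in L]
def held(pos,rot,off=1.3,h=48.5,phi=0.02,dz=0.):
    """spanner pose; off: along tool y of spanner axis from TCP, phi tilt in tool frame about tool z, h height TCP over origin"""
    T=Rot.from_euler('xyz',rot).as_matrix()
    # spanner axes in tool frame: x=tool y, z=-tool x, y = z cross x
    B=np.c_[[0,1,0],[0,0,1],[-1,0,0]].astype(float)
    B=np.array([[0,0,-1],[1,0,0],[0,-1,0]],float)  # columns: x->(0,1,0), y->(0,0,-1), z->(-1,0,0)
    P=Rot.from_rotvec([0,0,phi]).as_matrix()
    Rs=T@P@B
    # grasp-height point of spanner coincides with tool point
    g=np.array(pos)+T@np.array([0,off,dz])
    return g-Rs@np.array([0,0,h]),Rs
E
python3 - <<'E'
from sp import *
from plant import optics
z=np.load("last.npz"); s=optics.capture("side"); 
ims=[]
for phi in(-0.02,0.0,0.02,.04):
    im=cv2.resize(s["color"][50:130,280:360],None,fx=5,fy=5,interpolation=cv2.INTER_CUBIC)
    C,R=held(z["pos"],z["rot"],phi=phi); print(phi,C.round(1),R[:,2].round(3),R[:,0].round(3))
    for a,b in spanner_lines(C,R):
        p=((proj(s,[a,b])-[280,50]+.5)*5-.5).round().astype(int); cv2.line(im,tuple(p[0]),tuple(p[1]),(0,255,0),1)
    ims.append(im)
cv2.imwrite("pics/hyp.png",cv2.resize(np.vstack([np.hstack(ims[:2]),np.hstack(ims[2:])]),(600,600)) )
cv2.imwrite("pics/hyp.png",np.vstack([np.hstack(ims[:2]),np.hstack(ims[2:])])[:,:])
E
```

```text
-0.02 [590.6 196.5 145.8] [0.093 0.019 0.995] [ 0.943  0.318 -0.094]
0.0 [591.5 196.8 145.7] [0.074 0.013 0.997] [ 0.945  0.319 -0.074]
0.02 [592.4 197.1 145.6] [0.055 0.007 0.998] [ 0.946  0.319 -0.054]
0.04 [593.3 197.4 145.6] [0.036 0.    0.999] [ 0.947  0.319 -0.035]
```

View pics/hyp.png

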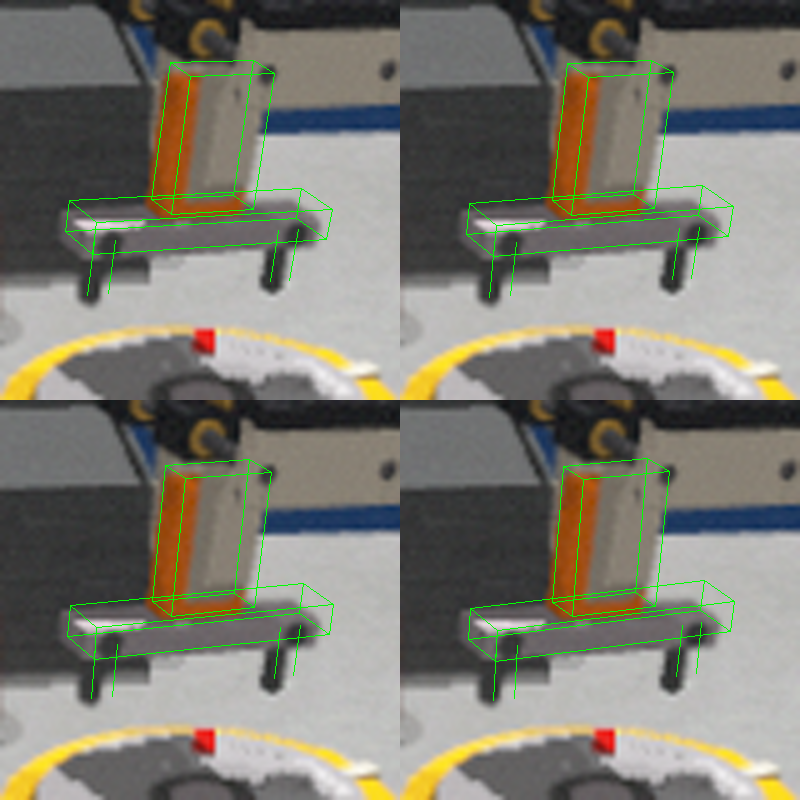

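```bash
python3 - <<'E'
from sp import *
from plant import optics
z=np.load("last.npz"); o=dict(tool_pos=z["pos"],tcp_rot=z["rot"]); s=optics.capture("wrist"); 
ims=[]
for phi,off in((-0.02,1.3),(-0.02,-1.5)):
    im=cv2.resize(s["color"][90:250,190:320],None,fx=3,fy=3,interpolation=cv2.INTER_CUBIC)
    C,R=held(z["pos"],z["rot"],phi=phi,off=off)
    for a,b in spanner_lines(C,R):
        p=((proj(s,[a,b],o)-[190,90]+.5)*3-.5).round().astype(int); cv2.line(im,tuple(p[0]),tuple(p[1]),(0,255,0),1)
    ims.append(im)
cv2.imwrite("pics/hyp2.png",np.hstack(ims))
E
```

```text
(no output)
```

View pics/hyp2.png

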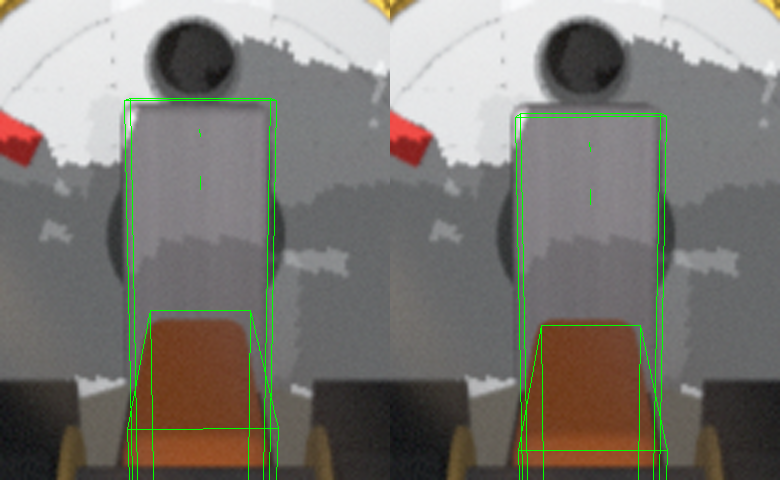

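>>> send_rows --commands '[[[0.013, 0.008, 0, -0.9, 0.0], [0.012, 0.007, 0, 0, 0.0]]]'

```text
time: 6.83
tool_pos: [603.1, 200.9, 163.7]
tcp_rot: [-1.738, 1.49, -2.966]
contact_force: [-0.6, -0.5, -4.0]
grip_width: 17.7
```

```bash
python3 go.py 606 200.7 115 -70.5; python3 look.py b; cat > hyp.py <<'E'
import sys
from sp import *
from plant import optics
off,phi,h=map(float,sys.argv[2:5])
z=np.load("last.npz"); o=dict(tool_pos=z["pos"],tcp_rot=z["rot"])
C,R=held(z["pos"],z["rot"],phi=phi,off=off,h=h); print("C",C.round(1),"zaxis",R[:,2].round(3),"yaw x",np.degrees(np.arctan2(R[1,0],R[0,0])).round(1))
ims=[]
a=np.linspace(0,2*np.pi,40)
for d,ob,x,y,f in((optics.capture("side"),None,275,70,5),(optics.capture("wrist"),o,215,80,5)):
    im=cv2.resize(d["color"][y:y+100,x:x+80],None,fx=f,fy=f,interpolation=cv2.INTER_CUBIC)
    L=[np.array(l) for l in spanner_lines(C,R)]
    for sg in(1,-1):
        t=np.radians(19.5); hc=np.array([600.1,199.3])+sg*45*np.array([np.cos(t),np.sin(t)]); L.append(np.c_[hc[0]+11*np.cos(a),hc[1]+11*np.sin(a),0*a+90])
    for l in L: cv2.polylines(im,[((proj(d,l,ob)-[x,y]+.5)*f-.5).round().astype(int)],False,(0,255,0),1)
    ims.append(im)
cv2.imwrite(f"pics/{sys.argv[1]}.png",np.hstack(ims))
E
python3 hyp.py hb 0 -0.02 49
```

```text
{'t': 6.83, 'p': array([603.1, 200.9, 163.7]), 'x': array([-0.08 , -0.014, -0.997]), 'y': array([ 0.938,  0.336, -0.08 ]), 'z': array([ 0.336, -0.942, -0.014]), 'yawz': np.float64(-70.4), 'F': array([-0.6, -0.5, -4. ]), 'g': 17.7}
tool delta [48.3  6.5  1.9]
turn 0.1
{'t': 6.83, 'p': array([603.1, 200.9, 163.7]), 'x': array([-0.08 , -0.014, -0.997]), 'y': array([ 0.938,  0.336, -0.08 ]), 'z': array([ 0.336, -0.942, -0.014]), 'yawz': np.float64(-70.4), 'F': array([-0.6, -0.5, -4. ]), 'g': 17.7}
C [598.3 199.9 114.9] zaxis [0.099 0.021 0.995] yaw x 19.7
```

View pics/hb.png

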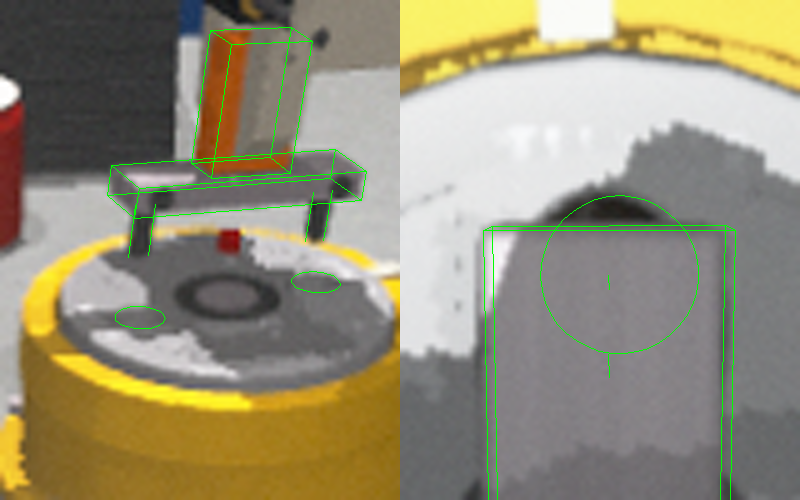

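The projected spanner model fits both views, with its centre 2 mm from the ring centre. I'll start the insertion gently.

>>> send_rows --commands '[[[0.01, 0.002, 0.001, 0, 0.0], [0.009, 0.001, 0.0005, 0, 0.0], [0.005, 0.001, 0, 0, 0.0]]]'

```text
time: 7.33
tool_pos: [606.9, 200.8, 141.5]
tcp_rot: [-1.738, 1.495, -2.967]
contact_force: [0.0, -0.1, -4.7]
grip_width: 18.2
```

```bash
python3 go.py 605 200.5 115 -70.5; python3 look.py c; 
python3 hyp.py hc 0 -0.02 49
```

```text
{'t': 7.33, 'p': array([606.9, 200.8, 141.5]), 'x': array([-0.074, -0.013, -0.997]), 'y': array([ 0.939,  0.335, -0.075]), 'z': array([ 0.335, -0.942, -0.013]), 'yawz': np.float64(-70.4), 'F': array([ 0. , -0.1, -4.7]), 'g': 18.2}
tool delta [26.6  0.1 -0.1]
turn 0.1
{'t': 7.33, 'p': array([606.9, 200.8, 141.5]), 'x': array([-0.074, -0.013, -0.997]), 'y': array([ 0.939,  0.335, -0.075]), 'z': array([ 0.335, -0.942, -0.013]), 'yawz': np.float64(-70.4), 'F': array([ 0. , -0.1, -4.7]), 'g': 18.2}
C [602.3 199.8  92.7] zaxis [0.093 0.02  0.995] yaw x 19.7
```

View pics/hc.png

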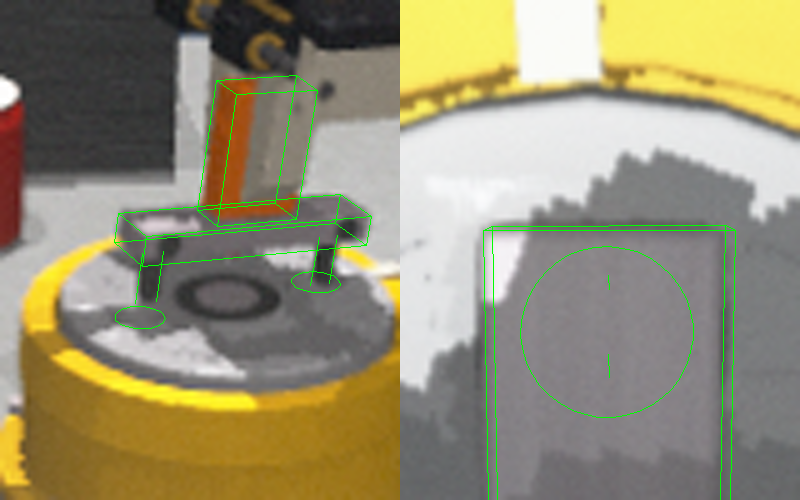

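>>> send_rows --commands '[[[0.006, 0, 0, 0, 0.0], [0.005, 0.0005, 0, 0, 0.0], [0.004, 0.0005, 0, 0, 0.0]]]'

```text
time: 7.83
tool_pos: [608.2, 201.4, 128.9]
tcp_rot: [-1.741, 1.5, -2.969]
contact_force: [-0.1, -0.1, -3.6]
grip_width: 17.5
```

```bash
python3 go.py 605 200.5 115 -70.5; python3 look.py d; 
python3 hyp.py hd 0 -0.02 49
```

```text
{'t': 7.83, 'p': array([608.2, 201.4, 128.9]), 'x': array([-0.069, -0.012, -0.998]), 'y': array([ 0.939,  0.336, -0.069]), 'z': array([ 0.336, -0.942, -0.012]), 'yawz': np.float64(-70.4), 'F': array([-0.1, -0.1, -3.6]), 'g': 17.5}
tool delta [14.1 -2.3 -0.1]
turn 0.1
{'t': 7.83, 'p': array([608.2, 201.4, 128.9]), 'x': array([-0.069, -0.012, -0.998]), 'y': array([ 0.939,  0.336, -0.069]), 'z': array([ 0.336, -0.942, -0.012]), 'yawz': np.float64(-70.4), 'F': array([-0.1, -0.1, -3.6]), 'g': 17.5}
C [603.9 200.4  80.1] zaxis [0.088 0.019 0.996] yaw x 19.7
```

View pics/hd.png

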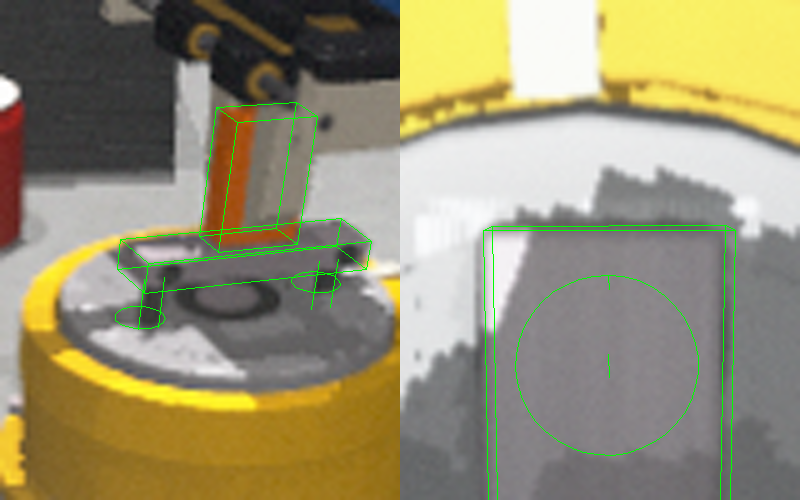

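Both pins are entering the holes: the left pin ends inside its hole at (150,325), and the right one is cut off by its rim. Continuing down.

>>> send_rows --commands '[[[0.006, -0.001, 0, 0, 0.0], [0.005, -0.0008, 0, 0, 0.0], [0.004, -0.0005, 0, 0, 0.0], [0.003, -0.0003, 0, 0, 0.0]]]'

```text
time: 8.42
tool_pos: [604.4, 200.0, 115.0]
tcp_rot: [-1.733, 1.503, -2.961]
contact_force: [-8.5, -2.7, 14.1]
grip_width: 18.0
```

```bash
python3 go.py 605 200.5 115 -70.5; python3 look.py e; 
python3 hyp.py he 0 -0.02 49
```

```text
{'t': 8.42, 'p': array([604.4, 200. , 115. ]), 'x': array([-0.066, -0.012, -0.998]), 'y': array([ 0.94 ,  0.336, -0.067]), 'z': array([ 0.336, -0.942, -0.011]), 'yawz': np.float64(-70.4), 'F': array([-8.5, -2.7, 14.1]), 'g': 18.0}
tool delta [ 0.   0.7 -0.2]
turn 0.1
{'t': 8.42, 'p': array([604.4, 200. , 115. ]), 'x': array([-0.066, -0.012, -0.998]), 'y': array([ 0.94 ,  0.336, -0.067]), 'z': array([ 0.336, -0.942, -0.011]), 'yawz': np.float64(-70.4), 'F': array([-8.5, -2.7, 14.1]), 'g': 18.0}
C [600.2 199.1  66.2] zaxis [0.085 0.019 0.996] yaw x 19.7
```

View pics/he.png

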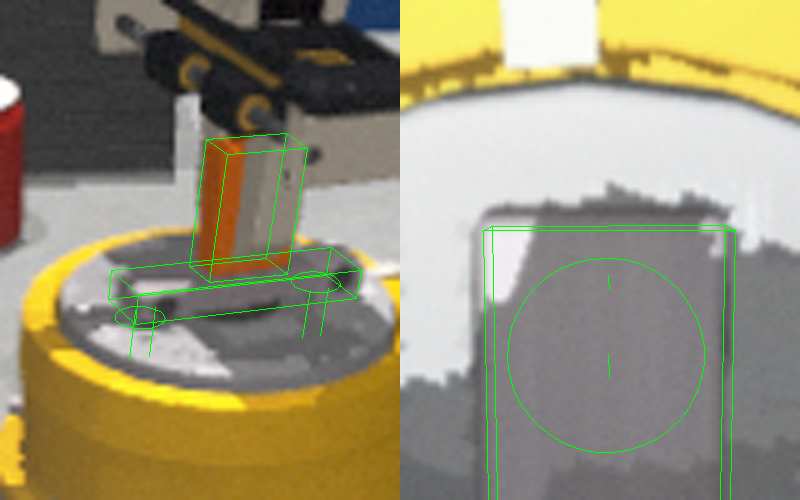

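>>> send_rows --commands '[[[0.001, 0, 0, 0, 0.0], [0.001, 0, 0, 0, 0.0]]]'

```text
time: 8.83
tool_pos: [604.3, 200.0, 115.0]
tcp_rot: [-1.731, 1.505, -2.959]
contact_force: [-2.6, -1.1, 4.3]
grip_width: 17.9
```

```bash
python3 go.py 605 200.5 115 -70.5; python3 look.py f; 
python3 hyp.py hf 0 -0.02 49
```

```text
{'t': 8.83, 'p': array([604.3, 200. , 115. ]), 'x': array([-0.064, -0.012, -0.998]), 'y': array([ 0.94 ,  0.336, -0.065]), 'z': array([ 0.336, -0.942, -0.01 ]), 'yawz': np.float64(-70.4), 'F': array([-2.6, -1.1,  4.3]), 'g': 17.9}
tool delta [-0.1  0.9 -0.2]
turn 0.1
{'t': 8.83, 'p': array([604.3, 200. , 115. ]), 'x': array([-0.064, -0.012, -0.998]), 'y': array([ 0.94 ,  0.336, -0.065]), 'z': array([ 0.336, -0.942, -0.01 ]), 'yawz': np.float64(-70.4), 'F': array([-2.6, -1.1,  4.3]), 'g': 17.9}
C [600.2 199.1  66.1] zaxis [0.083 0.019 0.996] yaw x 19.7
```

View pics/hf.png

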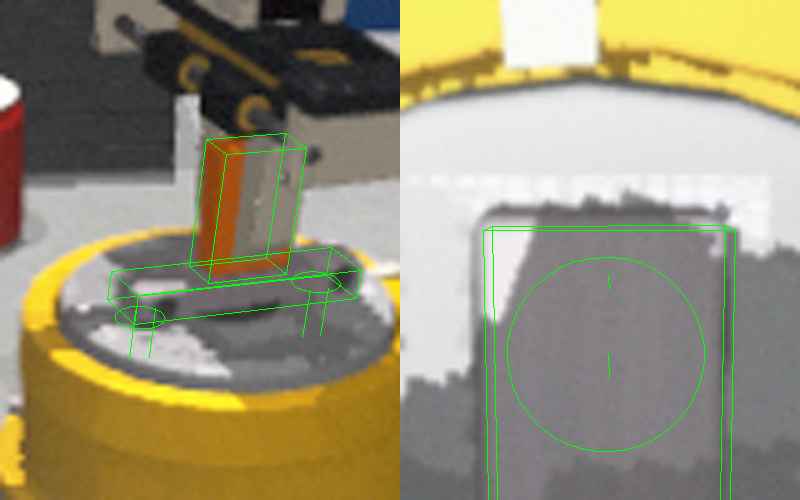

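The pins are in and the bridge is touching. The tool leans 3.7° because of load sag, so I'll press a little to level it.

>>> send_rows --commands '[[[0.004, 0, 0, 0, 0.0], [0.004, 0, 0, 0, 0.0], [0.004, 0, 0, 0, 0.0], [0.004, 0, 0, 0, 0.0]]]'

```text
time: 9.42
tool_pos: [603.6, 200.0, 112.7]
tcp_rot: [-1.717, 1.513, -2.945]
contact_force: [-7.9, -0.8, 23.2]
grip_width: 17.8
```

```bash
python3 go.py 605 200.5 115 -70.5
```

```text
{'t': 9.42, 'p': array([603.6, 200. , 112.7]), 'x': array([-0.057, -0.011, -0.998]), 'y': array([ 0.94 ,  0.336, -0.057]), 'z': array([ 0.336, -0.942, -0.008]), 'yawz': np.float64(-70.3), 'F': array([-7.9, -0.8, 23.2]), 'g': 17.8}
tool delta [-2.3  1.4 -0. ]
turn 0.2
```

>>> send_rows --commands '[[[0.004, -0.001, 0, 0, 0.0], [0.004, -0.001, 0, 0, 0.0], [0.004, -0.001, 0, 0, 0.0], [0.004, -0.001, 0, 0, 0.0], [0.004, -0.001, 0, 0, 0.0], [0.004, -0.001, 0, 0, 0.0]]]'

```text
time: 9.92
tool_pos: [604.6, 200.4, 112.3]
tcp_rot: [-1.738, 1.545, -2.966]
contact_force: [-4.6, -0.8, 21.3]
grip_width: 17.8
```

```bash
python3 go.py 605 200.5 115 -70.5;python3 look.py g; 
python3 hyp.py hg 0 0.05 49
```

```text
{'t': 9.92, 'p': array([604.6, 200.4, 112.3]), 'x': array([-0.025, -0.004, -1.   ]), 'y': array([ 0.941,  0.336, -0.025]), 'z': array([ 0.336, -0.942, -0.004]), 'yawz': np.float64(-70.3), 'F': array([-4.6, -0.8, 21.3]), 'g': 17.8}
tool delta [-2.7  0.4  0.1]
turn 0.2
{'t': 9.92, 'p': array([604.6, 200.4, 112.3]), 'x': array([-0.025, -0.004, -1.   ]), 'y': array([ 0.941,  0.336, -0.025]), 'z': array([ 0.336, -0.942, -0.004]), 'yawz': np.float64(-70.3), 'F': array([-4.6, -0.8, 21.3]), 'g': 17.8}
C [605.7 201.   63.3] zaxis [-0.022 -0.012  1.   ] yaw x 19.6
```

View pics/hg.png

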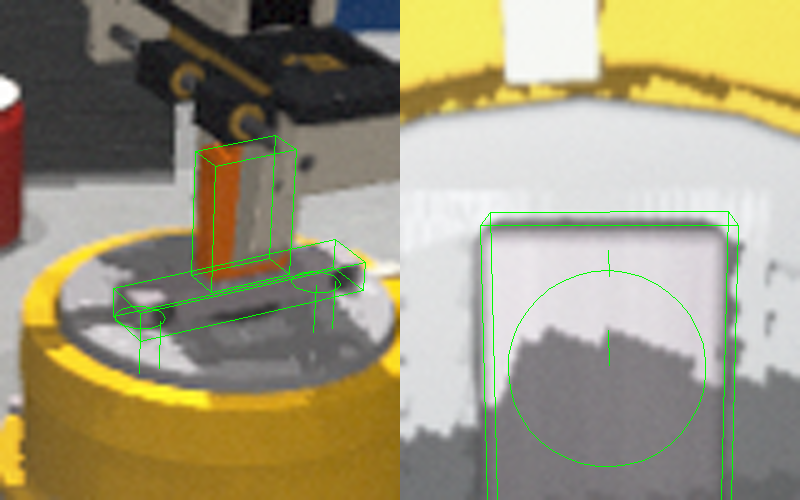

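>>> send_rows --commands '[[[0.004, -0.001, 0, 0, 0.0], [0.004, -0.001, 0, 0, 0.0], [0.004, -0.001, 0, 0, 0.0], [0.002, -0.001, 0, 0, 0.0]]]'

```text
time: 10.5
tool_pos: [604.9, 200.7, 112.3]
tcp_rot: [-1.876, 1.564, -3.104]
contact_force: [-0.9, 1.3, 2.7]
grip_width: 17.7
```

```bash
python3 go.py 600 199.3 115 -70.5;python3 look.py g; 
python3 hyp.py hh 0 -0.0 48
```

```text
{'t': 10.5, 'p': array([604.9, 200.7, 112.3]), 'x': array([-0.007, -0.   , -1.   ]), 'y': array([ 0.942,  0.336, -0.006]), 'z': array([ 0.336, -0.942, -0.002]), 'yawz': np.float64(-70.3), 'F': array([-0.9,  1.3,  2.7]), 'g': 17.7}
tool delta [-2.7 -5.1 -0.4]
turn 0.2
{'t': 10.5, 'p': array([604.9, 200.7, 112.3]), 'x': array([-0.007, -0.   , -1.   ]), 'y': array([ 0.942,  0.336, -0.006]), 'z': array([ 0.336, -0.942, -0.002]), 'yawz': np.float64(-70.3), 'F': array([-0.9,  1.3,  2.7]), 'g': 17.7}
C [604.6 200.7  64.3] zaxis [0.007 0.    1.   ] yaw x 19.7
```

View pics/hh.png

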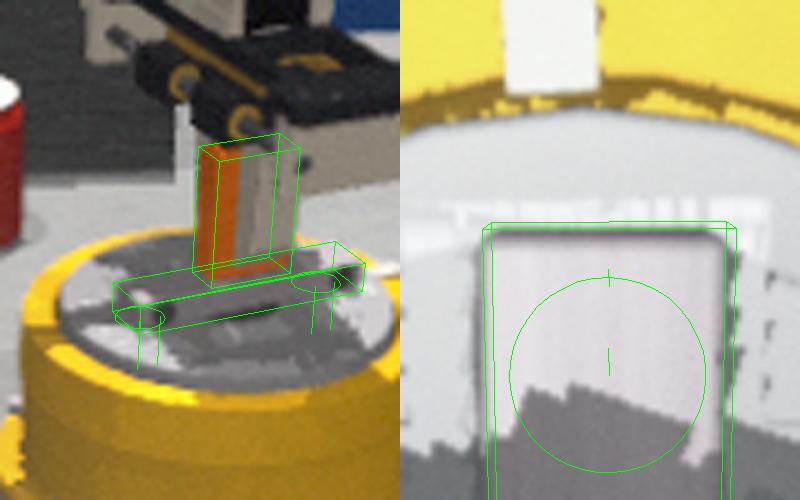

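Upright now (tilt 0.4°), and the spanner sits about 4.5 mm outward along the hole line. I'll recentre it, then start turning clockwise.

>>> send_rows --commands '[[[0, -0.003, 0, 0, 0.0], [0, -0.0015, 0, 2, 0.0], [0, 0, 0, 4, 0.0], [0, 0, 0, 4, 0.0], [0, 0, 0, 4, 0.0]]]'

```text
time: 11.17
tool_pos: [601.4, 199.4, 112.3]
tcp_rot: [-1.7, 1.567, 3.105]
contact_force: [0.4, 1.9, 3.2]
grip_width: 17.9
```

```bash
python3 go.py 600 199.3 112 -127;python3 look.py i
```

```text
{'t': 11.17, 'p': array([601.4, 199.4, 112.3]), 'x': array([-0.004,  0.   , -1.   ]), 'y': array([ 0.996,  0.093, -0.004]), 'z': array([ 0.093, -0.996, -0.001]), 'yawz': np.float64(-84.7), 'F': array([0.4, 1.9, 3.2]), 'g': 17.9}
tool delta [ 0.3 -1.4 -0.1]
turn 42.3
{'t': 11.17, 'p': array([601.4, 199.4, 112.3]), 'x': array([-0.004,  0.   , -1.   ]), 'y': array([ 0.996,  0.093, -0.004]), 'z': array([ 0.093, -0.996, -0.001]), 'yawz': np.float64(-84.7), 'F': array([0.4, 1.9, 3.2]), 'g': 17.9}
```

View pics/i_w.png

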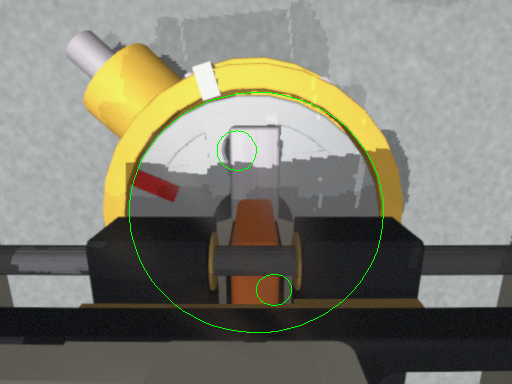

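The ring is following: the red mark at (155,186) is moving towards the white mark at (206,80). I'll keep turning.

>>> send_rows --commands '[[[0, -0.001, 0, 5, 0.0], [0, 0, 0, 5, 0.0], [0, 0, 0, 5, 0.0], [0, 0, 0, 5, 0.0], [0, 0, 0, 5, 0.0], [0, 0, 0, 5, 0.0], [0, 0, 0, 0, 0.0]]]'

```text
time: 11.9
tool_pos: [601.2, 200.0, 112.4]
tcp_rot: [-1.568, 1.569, 2.716]
contact_force: [-0.2, 1.6, 2.3]
grip_width: 17.9
```

```bash
python3 go.py 600 199.3 112 -127;python3 look.py j
```

```text
{'t': 11.9, 'p': array([601.2, 200. , 112.4]), 'x': array([-0.002,  0.001, -1.   ]), 'y': array([ 0.91 , -0.415, -0.002]), 'z': array([-0.415, -0.91 ,  0.   ]), 'yawz': np.float64(-114.5), 'F': array([-0.2,  1.6,  2.3]), 'g': 17.9}
tool delta [ 0.4 -0.8  1.1]
turn 12.5
{'t': 11.9, 'p': array([601.2, 200. , 112.4]), 'x': array([-0.002,  0.001, -1.   ]), 'y': array([ 0.91 , -0.415, -0.002]), 'z': array([-0.415, -0.91 ,  0.   ]), 'yawz': np.float64(-114.5), 'F': array([-0.2,  1.6,  2.3]), 'g': 17.9}
```

View pics/j_w.png

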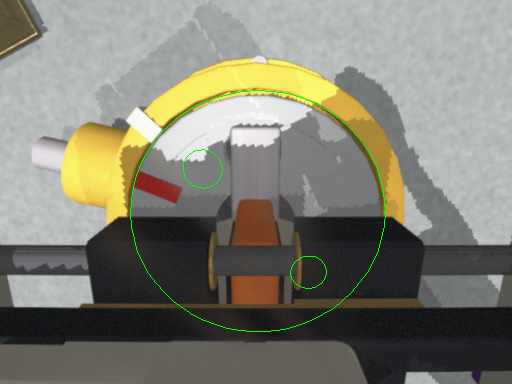

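```bash
cat > mark.py <<'E'
import sys
from plant import monitor,optics
from h import *
o=monitor.get_obs(); d=optics.capture("wrist")
C=np.array([600.1,199.3])
def meas(d,ob):
    im=d["color"].astype(int); b,g,r=im[...,0],im[...,1],im[...,2]
    out=[]
    a=np.radians(np.arange(0,360,.25))
    for nm,rad,z,f in(("red",range(56,72,2),90,lambda b,g,r:(r>90)&(g<.4*r)&(b<.4*r)),("white",range(80,92,2),84,lambda b,g,r:(b>150)&(abs(r-b)<40))):
        A=[]
        for R in rad:
            p=proj(d,np.c_[C[0]+R*np.cos(a),C[1]+R*np.sin(a),0*a+z],ob).round().astype(int)
            ok=(p[:,0]>=0)&(p[:,0]<512)&(p[:,1]>=0)&(p[:,1]<384)
            q=p.clip(0,[511,383]); m=ok&f(b[q[:,1],q[:,0]],g[q[:,1],q[:,0]],r[q[:,1],q[:,0]])
            A+=list(a[m])
        out.append(np.degrees(np.angle(np.exp(1j*np.array(A)).mean())) if A else None); print(nm,out[-1],len(A), (np.degrees(np.std(np.unwrap(A)))) if A else '')
    if None not in out: print("ring deg ~",(out[0]-out[1]).round(1))
meas(d,o); print("top"); meas(optics.capture("top"),None); print(rpt(o))
E
python3 mark.py
```

```text
red 44.908326873763876 281 2.573961350816779
white -3.6289184888899344 264 54.808419274493126
ring deg ~ 48.5
top
red None 0 
white None 0 
{'t': 12.05, 'p': array([601.3, 200.2, 112.4]), 'x': array([-0.002,  0.001, -1.   ]), 'y': array([ 0.911, -0.411, -0.002]), 'z': array([-0.411, -0.911, -0.   ]), 'yawz': np.float64(-114.3), 'F': array([-0. ,  1.7,  1.1]), 'g': 18.4}
```

>>> send_rows --commands '[[[0, -0.001, 0.001, 5, 0.0], [0, 0, 0, 5, 0.0], [0, 0, 0, 5, 0.0], [0, 0, 0, 5, 0.0], [0, 0, 0, 0, 0.0]]]'

```text
time: 12.57
tool_pos: [600.8, 199.5, 112.5]
tcp_rot: [2.445, 1.57, 0.098]
contact_force: [1.5, 3.4, 0.9]
grip_width: 17.6
```

```bash
sed -i 's/A+=list(a\[m\])/aa=(np.degrees(a)+180)%360-180; A+=list(a[m\&(abs(aa-23)<(90 if nm=="red" else 20))])/' mark.py; python3 mark.py;python3 look.py k
```

```text
red 24.98095517348943 276 2.5174842485220035
white 24.289561170196382 139 1.7305598006847909
ring deg ~ 0.7
top
red None 0 
white None 0 
{'t': 12.57, 'p': array([600.8, 199.5, 112.5]), 'x': array([ 0.001,  0.   , -1.   ]), 'y': array([ 0.713, -0.701,  0.001]), 'z': array([-0.701, -0.713, -0.001]), 'yawz': np.float64(-134.5), 'F': array([1.5, 3.4, 0.9]), 'g': 17.6}
{'t': 12.67, 'p': array([601. , 199.6, 112.5]), 'x': array([ 0.001,  0.   , -1.   ]), 'y': array([ 0.717, -0.697,  0.001]), 'z': array([-0.697, -0.717, -0.001]), 'yawz': np.float64(-134.2), 'F': array([0.3, 2.2, 1.5]), 'g': 17.9}
```

View pics/k_w.png

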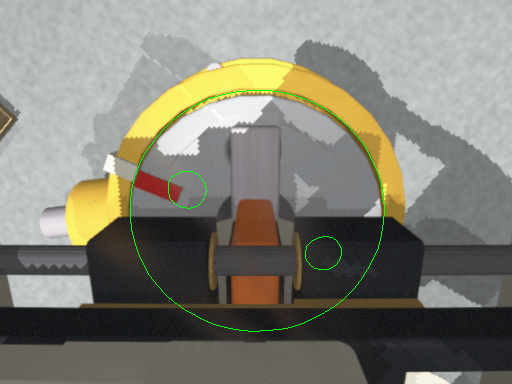

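The red mark at (158,187) is in line with the white mark at (122,165). I'll hold briefly, back off 5° within the play to centre the pins, then release.

>>> send_rows --commands '[[[0, 0, 0, 0, 0.0], [0, 0, 0, 0, 0.0], [0, 0, 0, 0, 0.0], [0, 0, 0, -3, 0.0], [0, 0, 0, -3, 0.0], [0, 0, 0, 0, 0.0]]]'

```text
time: 13.32
tool_pos: [602.0, 199.7, 112.5]
tcp_rot: [2.437, 1.567, 0.206]
contact_force: [-0.3, 1.2, 2.2]
grip_width: 17.4
```

```bash
python3 mark.py
```

```text
red 25.597948054305515 235 2.286755516493548
white 24.168308534527938 101 1.54595804466205
ring deg ~ 1.4
top
red None 0 
white None 0 
{'t': 13.32, 'p': array([602. , 199.7, 112.5]), 'x': array([ 0.003,  0.001, -1.   ]), 'y': array([ 0.79 , -0.613,  0.002]), 'z': array([-0.613, -0.79 , -0.003]), 'yawz': np.float64(-127.8), 'F': array([-0.3,  1.2,  2.2]), 'g': 17.4}
```

>>> send_rows --commands '[[[0, 0, 0, 0, 0.05], [0, 0, 0, 0, 0.05], [0, 0, 0, 0, 0.05], [0, 0, 0, 0, 0.05], [0, 0, 0, 0, 0.05], [0, 0, 0, 0, 0.05], [0, 0, 0, 0, 0.05]]]'

```text
time: 14.0
tool_pos: [600.7, 197.2, 110.8]
tcp_rot: [0.489, 1.567, -1.748]
contact_force: [-0.4, 0.3, -0.8]
grip_width: 50.0
```

```bash
python3 mark.py; python3 look.py m
```

```text
red 25.092030288970417 277 2.5283786610599477
white 26.375 6 0.4269562819149825
ring deg ~ -1.3
top
red None 0 
white None 0 
{'t': 14.0, 'p': array([600.7, 197.2, 110.8]), 'x': array([-0.001, -0.004, -1.   ]), 'y': array([ 0.786, -0.618,  0.002]), 'z': array([-0.618, -0.786,  0.004]), 'yawz': np.float64(-128.2), 'F': array([-0.4,  0.3, -0.8]), 'g': 50.0}
{'t': 14.1, 'p': array([600.7, 197.3, 110.8]), 'x': array([-0.001, -0.004, -1.   ]), 'y': array([ 0.786, -0.618,  0.002]), 'z': array([-0.618, -0.786,  0.004]), 'yawz': np.float64(-128.2), 'F': array([ 0.1, -0.5, -0. ]), 'g': 50.0}
```

View pics/m_w.png

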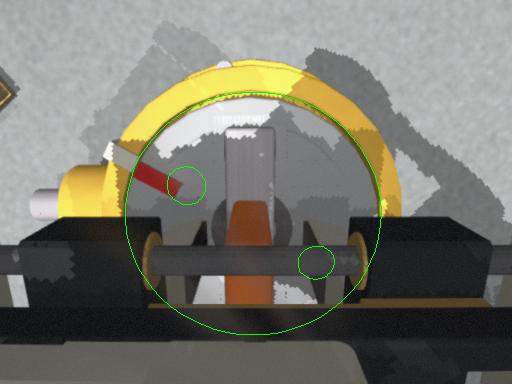

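View pics/m_st.png

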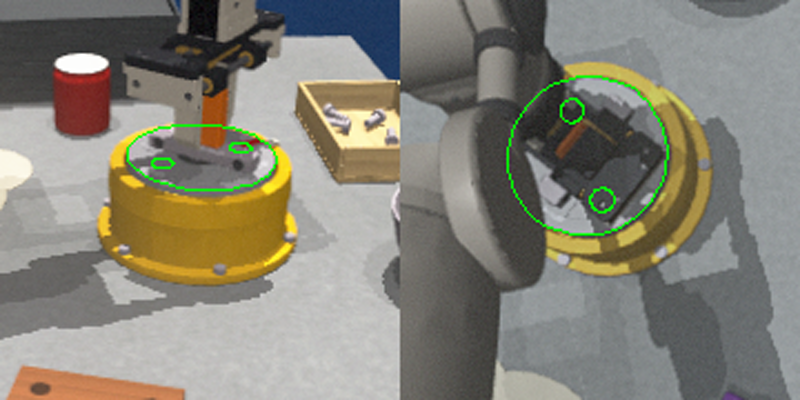

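>>> send_rows --commands '[[[-0.015, 0, 0, 0, 0.05], [-0.03, 0, 0, 0, 0.05], [-0.035, 0, 0, 0, 0.05], [-0.035, 0, 0, 0, 0.05], [-0.035, 0, 0, 0, 0.05], [-0.01, 0, 0, 0, 0.05], [0, 0, 0, 0, 0.05]]]'

```text
time: 14.83
tool_pos: [599.3, 197.8, 275.4]
tcp_rot: [-0.263, 1.562, -2.5]
contact_force: [0.3, 0.2, -0.4]
grip_width: 49.7
```

```bash
python3 mark.py; python3 look.py n
```

```text
red 24.964263929625307 259 2.3958878404153174
white 23.963135824716744 156 1.8869925211784924
ring deg ~ 1.0
top
red None 0 
white None 0 
{'t': 14.83, 'p': array([599.3, 197.8, 275.4]), 'x': array([-0.007, -0.005, -1.   ]), 'y': array([ 0.786, -0.618, -0.002]), 'z': array([-0.618, -0.786,  0.009]), 'yawz': np.float64(-128.2), 'F': array([ 0.3,  0.2, -0.4]), 'g': 49.7}
{'t': 14.93, 'p': array([598.6, 197.6, 272.9]), 'x': array([-0.011, -0.006, -1.   ]), 'y': array([ 0.786, -0.618, -0.005]), 'z': array([-0.618, -0.786,  0.011]), 'yawz': np.float64(-128.2), 'F': array([-0.1, -0.4, -0.8]), 'g': 50.1}
```

View pics/n_w.png

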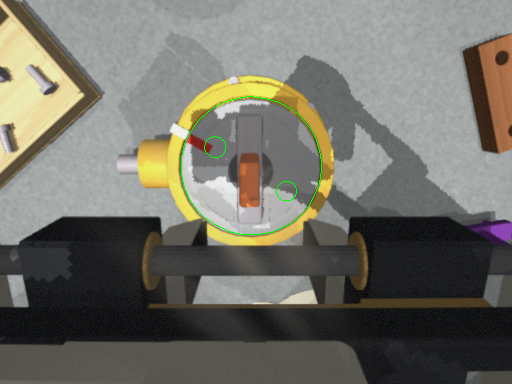

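View pics/n_st.png

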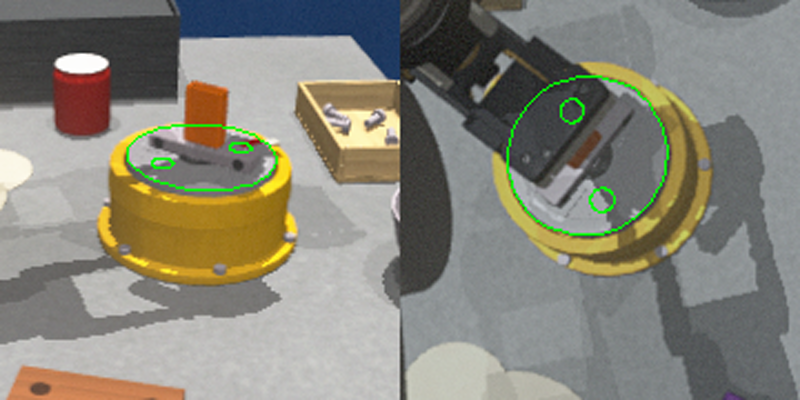

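The spanner stands released and upright in the ring with the marks in line. A final check with the model overlay:

```bash
python3 - <<'E'
from sp import *
from plant import optics,monitor
o=monitor.get_obs(); ims=[]
t=np.radians(-37.5); R=Rot.from_euler('z',t).as_matrix(); C=np.array([600.1,199.3,66])
for d,ob,x,y,f in((optics.capture("side"),None,275,80,5),(optics.capture("wrist"),o,205,100,5)):
    im=cv2.resize(d["color"][y:y+100,x:x+80 if f==5 else x+80],None,fx=f,fy=f,interpolation=cv2.INTER_CUBIC)
    for l in spanner_lines(C,R)[:24]: cv2.polylines(im,[((proj(d,np.array(l),ob)-[x,y]+.5)*f-.5).round().astype(int)],False,(0,255,0),1)
    ims.append(im)
cv2.imwrite("pics/fin.png",np.hstack(ims)); cv2.imwrite("pics/side_end.png",optics.capture("side")["color"])
E
```

```text
(no output)
```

View pics/fin.png

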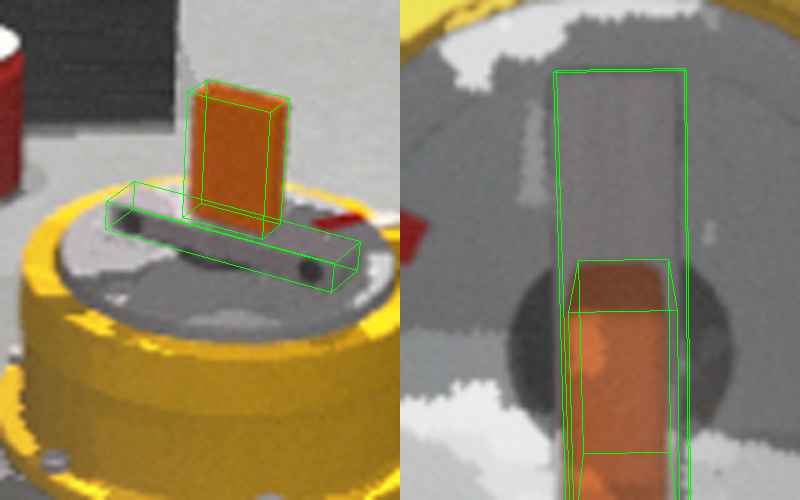

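View pics/side_end.png

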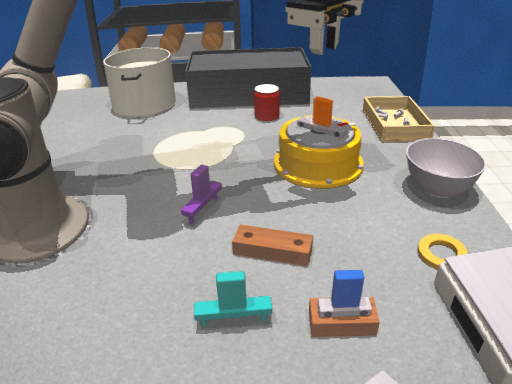

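The model with pins fully in (depth 24 mm), at the ring centre and -37.5°, matches both views to within 1–2 mm. The blue spanner hasn't moved, still at (347,290). Handing in.

```bash
python3 -c "
from plant import close_job
print(close_job())"
```

```text
the job is handed in; nothing more can be done
None
```

The large orange spanner is standing released in the ring with both pins in. The ring was turned about 55° clockwise until its red mark lined up with the white one, and I handed the job in at about 15 s. No verdict is reported, so these results rest on my own measurements.

**Last checks:**
- **Marks:** the wrist picture puts them about 1° apart. Using the white mark's position from the first top picture instead gives about 2°. Both are well inside the 10° limit.
- **Spanner in the ring:** a model of it upright, centred and fully seated (24 mm deep, 2–3° off the hole line) fits the side and wrist pictures to 1–2 mm.
- **Small blue spanner:** it looks unmoved in the side picture, still at (347,290).
- **Gripper:** it was clear, about 90 mm above the spanner's grip.

**What went wrong or couldn't be checked:**
- **Tilt during insertion:** the arm sagged under the spanner's weight, so the pins went in with the tool about 4° off vertical. I levelled it by pressing the bridge on the ring face with about 23 N before turning.
- **Top camera:** the arm blocked its view of the marks at the end, so the mark check rests on the wrist camera alone.
- **White mark detection:** three of the automatic readings were unreliable because the gripper or poor lighting got in the way. I did not rely on those.

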